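# Let the yellow tape roll down to the pick-up bay with the gate lever

## Task

Let the yellow tape roll out of the two-lane gravity rack: with the fingertips press down the red pad of the yellow roll's own lane until its orange gate at the other end of the lever lifts and the roll runs down to the end stop, then let the pad come back up so that the gate shuts behind it, and move clear. Do not touch or pick up the rolls, do not press the green roll's lever, and leave everything else on the table where it is.

Things in the scene. Friction and masses are not known exactly. Their poses are not given: they have to be found in the camera images.
- tape_rack: fixed rack: plywood base 235 x 176 x 8 mm, two parallel aluminium lanes sloping down 1 in 4. Origin under it on the table; local x points up the slope, z up; base spans x -127 to 107, y -88 to 88 mm. Lanes (24 mm wide, walls 30 mm) run along y = +30 (lane a) and -30 mm (lane b). An orange gate crosses each at x = 0; rolls wait uphill of it, centre near x = 35 mm. All is below 145 mm
- bay_a (a point): where the centre of a roll rests after running down lane a to its end stop: rack x = -84, y = +30, z = 49 mm
- bay_b (a point): the same for lane b, rack y = -30 mm
- lever_a (a joint): steel lever of lane a, pivot in a blue fork outside the lane at rack x = -90, y = +62, z = 85 mm; gate on its uphill end, red pad on its downhill end. 0 = gate shut (pad up), grows as the pad is pressed, stop at 0.62 rad. The yellow roll passes from about 0.5 rad; press to the stop. A spring shuts it again when let go; 1 to 4 N press it
- lever_b (a joint): the same for the lane at y = -30 mm
- pad_a (a point): centre of the upper face of lever a's red pad (36 mm along rack x, 32 mm across, 8 mm thick), 160 mm down the slope from the gate, at rack x = -160, y = +62, z = 113 mm when shut; fully pressed it has gone about 46 mm down, almost straight down
- pad_b (a point): the same for lever b, rack y = -62 mm
- tape_yellow_centre (a point): centre of the yellow roll of insulating tape, 60 mm diameter, 19 mm wide, about 50 g, which stands on edge in one of the two lanes behind the gate
- tape_green_centre (a point): centre of the green roll of tape, 64 mm diameter, 19 mm wide, which waits in the other lane and stays there
- side_cutters: bystander: red-handled cutters 60 x 119 x 21 mm, loose on the table
- parts_jar: bystander: white jar with blue lid, 53 mm diameter, 72 mm high
- tape_black: bystander: black tape roll lying flat, 68 mm diameter, 19 mm high
- tape_measure: bystander: yellow tape measure 36 x 74 x 62 mm
- screwdriver_red: bystander: red-handled screwdriver 196 mm long
There are look-alikes about, which are no part of the job. Leave any pink or purple look-alike of the part that bears tape_yellow_centre alone.

How it is judged (in metres and radians):
On the way:
1. the yellow roll's lever is pressed down by the fingers and its gate lifted (((y of tape_yellow_centre in the frame of tape_rack above 0 m and value of joint lever_a above 0.45 rad and contact force between the fingers and lever_a above 0.3 N) or (y of tape_yellow_centre in the frame of tape_rack below 0 m and value of joint lever_b above 0.45 rad and contact force between the fingers and lever_b above 0.3 N))), for 0.05 s.
At the end, for the whole second after the job is handed in: the yellow roll rests on edge in the bay of its lane (centre 70 to 100 mm downhill of the gate), both gates are shut (levers below 0.06 rad), the green roll still waits behind its gate (x of tape_yellow_centre in the frame of tape_rack between -0.1 and -0.07 m and z of tape_yellow_centre in the frame of tape_rack below 0.06 m and y of tape_yellow_centre in the frame of tape_rack between -0.04 and 0.04 m and linear speed of tape_yellow below 0.03 m/s and x of tape_green_centre in the frame of tape_rack above 0.02 m and value of joint each of lever_a, lever_b below 0.06 rad); the robot touches nothing.
It fails at once if the robot touches a tape roll of the rack (contact force between any of the arm, the fingers and tape_yellow above 0.3 N or contact force between any of the arm, the fingers and tape_green above 0.3 N).
It fails at once if a roll is lifted out of its lane (z of any of tape_yellow_centre, tape_green_centre in the frame of tape_rack above 0.1 m).
It fails at once if the green roll's lever is pressed ((y of tape_green_centre in the frame of tape_rack above 0 m and value of joint lever_a above 0.2 rad) or (y of tape_green_centre in the frame of tape_rack below 0 m and value of joint lever_b above 0.2 rad)).
It fails at once if a bystander is moved by more than 20 mm (distance of any of side_cutters, parts_jar, tape_black, tape_measure, screwdriver_red from where it was at the start of the episode above 0.02 m).
It also fails if it takes over 35 s, if anything falls off the work surface, if the arm or the gripper's body presses on something with over 40 N, if the wrist force passes 120 N, or if a joint passes its speed limit or range.

## Robot

A 7-joint arm with a two-finger parallel gripper is mounted at the origin on a cart in front of the work surface, level with it; the furniture and walls round the work are solid. World frame = base frame: x ahead of the robot, y to its left, z up, the work surface at z = 0. Lengths are in mm, angles in rad, forces in N, time in s.
With the tool pointing down it reaches from about 400 to 875 mm from the base axis. Payload 4.4 kg.
Tool frame: the origin (TCP) lies at the very end of the fingers, on their centre line; the grasp point (between the pads) lies 19 mm behind it; z points along the fingers, y is the line along which they close (so a half turn about z gives the same grasp; the last joint's range is limited). The gripper opens to 85 mm and grips with 20 to 120 N. Pads are 22 mm wide; open, the fingers measure 114 mm over their backs; the gripper's body (76 mm by 85 mm) begins 54 mm behind the grasp point. The pads swing forward as they close: fully open they stand 13 mm farther back than shut.
Start: joints at [-1.392, 0.628, 0.038, 1.517, -0.027, 0.996, -0.02], TCP at [157.51, 630.641, 231.313] pointing down, gripper open.
Joint ranges: [-3.06, 3.06], [-0.37, 2.12], [-1.25, 1.32], [0.18, 2.47], [-1.1, 4.24], [0.23, 1.98], [-2.94, 2.94]. Speed limits (rad/s): [2.57, 2.57, 3.14, 3.14, 3.14, 3.14, 3.14].

## Interface

Orientations are given as [roll, pitch, yaw] about the fixed x, y, z axes, in that order (R = Rz(yaw) Ry(pitch) Rx(roll)).
In Python, from cell import monitor, viewer, workorder gives the robot as it stands.
- The arm moves only by the tool arm_command, never from a script. Its argument "series" is one flat list of numbers, 5 for each row, row after row: the opening in per cent of the stroke, from 0 (shut) to 100 (fully open), then the shift along the tool's x, y, z in cm, then the turn about the tool's z in degrees. In form: [claw, x, y, z, roll, claw, x, y, z, roll, ...]. A call has exactly 5 rows; each row is the pose to reach, as a shift and turn from the pose commanded when the call began, along the tool's axes at that moment; what a row does not reach only later rows make up. A row lasts 1/12 s, in which the tool goes at most 41.7 mm and 7.16 degrees, less where a joint would pass 70% of its speed; a pose out of reach is approached as far as the arm can. A call with a gripper value outside its range is refused whole. The fingers move at their own pace and stop on an object; the grip force is fixed at half the most. Time passes only in rows, so rows that repeat a pose let the fingers close, or fill a call up. It gives the time, the measured TCP pose, the force, the opening and the grip force at its end, in the units of the state.
- monitor.read_state(): the state, without advancing time (a new reading comes with each control period).
- viewer.get_image(name): name is "side" or "top"; returns (picture, depth): 480x640x3 uint8, red, green, blue; 480x640 float32, mm along the optical axis (not along the pixel's ray), 0 where there is no reading.
- viewer.camera_model(name): a dict with "mtx" (3x3 intrinsics, pixels), "dist_coeffs" ([k1, k2, p1, p2, k3] as OpenCV has them; the pictures are not rectified), "R" (3x3) and "t" (3): a world point X has camera coordinates R X + t. Camera axes: x right, y down, z forward; pixel columns grow to the right and rows downward; lengths in mm; the calibration is good to about 2 mm. A picture is of the moment at which its call begins. camera_model takes no time and is no camera call.
- workorder.finish_job(): hands the job in; it is judged then, once.
The state is a dict: "clock": time; "qpos": joint angles; "qd": joint speeds; "tau": joint torques, N m; "eef_pos": TCP position; "tool_rot": TCP orientation; "force": force on the tool from outside, world axes, zero at the start; "torque": the same for the moment, N m; "width": finger opening in mm; "gripper_force": force on a finger pad.
Only numpy, scipy, OpenCV 4.12 (cv2) and the standard library are available. Lean on these libraries where they do the work, as an engineer would, in place of code of your own. Each camera call takes 0.05 s, during which the arm holds its last target. There are 200 camera calls.

## Working session

There is one attempt and no reset: what is moved stays moved. The work goes in short steps, Python scripts to look and compute and a tool call to move; the robot and the scene stay as the last step left them, time stands still between calls to the robot, and variables do not carry over. Pictures are saved under pics/ and viewed, at most 10 in all, crops included, and the job is handed in when it is done.

Besides the shell and the picture viewer there is one more tool, called after "Emit:" as name(argument=value, ...), one argument or row to a line, values as JSON. arm_command: Moves the arm, as the interface text tells. Its arguments: {"type":"object","properties":{"series":{"type":"array","items":{"type":"number"}}},"required":["series"]}

```bash
mkdir -p pics
python3 - <<'E'
from cell import monitor, viewer
import cv2, numpy as np
s=monitor.read_state(); print({k:np.round(s[k],3).tolist() for k in("clock","eef_pos","tool_rot","width","force")})
for n in("top","side"):
    p,d=viewer.get_image(n); cv2.imwrite(f"pics/{n}0.png",p[:,:,::-1]); np.savez(f"{n}0.npz",p=p,d=d)
    m=viewer.camera_model(n); print(n,np.round(np.array(m["mtx"]),1).tolist(),m["dist_coeffs"],(-np.array(m["R"]).T@np.array(m["t"])).round(1),np.array(m["R"]).round(2).tolist())
E
```

```text
{'clock': 0.0, 'eef_pos': [157.361, 630.027, 230.388], 'tool_rot': [-3.14, 0.0, 2.897], 'width': 85.255, 'force': [0.016, 0.488, -0.794]}
top [[470.6, 0.0, 321.6], [0.0, 470.6, 240.8], [0.0, 0.0, 1.0]] [-0.00238124  0.          0.          0.          0.        ] [ 336.8    7.2 1234.1] [[-0.03, -1.0, 0.01], [-0.98, 0.03, -0.19], [0.19, -0.01, -0.98]]
side [[496.9, 0.0, 317.7], [0.0, 496.9, 245.2], [0.0, 0.0, 1.0]] [-0.11723839  0.          0.          0.          0.        ] [ 642.8 1079.3  917.5] [[-0.99, 0.11, -0.02], [0.08, 0.59, -0.8], [-0.08, -0.8, -0.6]]
```

View pics/top0.png

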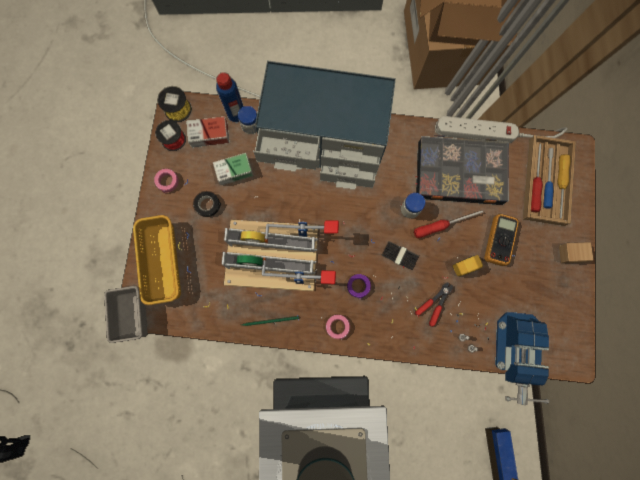

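View pics/side0.png

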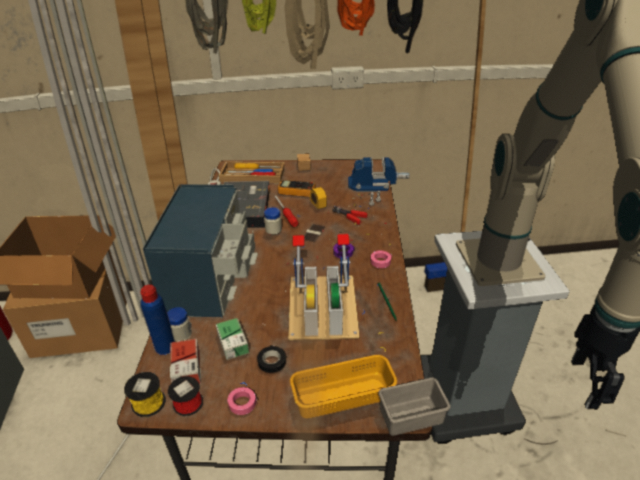

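The top view shows the rack with its uphill end at image left. The candidates for the yellow roll are:
- yellow roll in the far lane (253,236)
- green roll in the near lane (247,260)
- pink rings (166,180) and (338,327)
- purple ring (360,287)
- black roll (207,204)
- yellow tape measure (468,266)
- yellow spool (174,103)

By the description I choose the roll at (253,236). Its own pad should be the far red one at (331,227), and the green roll's pad is (328,277). I'll check this in one close crop and measure.

```bash
cat > h.py <<'E'
import numpy as np, cv2
from cell import viewer
def world(n,u,v,d):
    m=viewer.camera_model(n); K=np.array(m["mtx"]);D=np.array(m["dist_coeffs"],float)
    q=cv2.undistortPoints(np.array([[[u,v]]],float),K,D)[0,0]
    return np.array(m["R"]).T@(np.array([q[0],q[1],1])*d-np.array(m["t"]).ravel())
def onplane(n,u,v,z):
    a,b=world(n,u,v,0),world(n,u,v,1); return a+(b-a)*(z-a[2])/(b[2]-a[2])
E
python3 - <<'E'
from h import *
for n,box in(("top",(215,195,385,300)),("side",(270,225,375,345))):
    f=np.load(f"{n}0.npz"); p,d=f["p"],f["d"]; x0,y0,x1,y1=box
    hsv=cv2.cvtColor(p,cv2.COLOR_RGB2HSV); H,S,V=cv2.split(hsv)
    masks={"red":((H<5)|(H>174))&(S>180)&(V>110),"yel":(H>20)&(H<32)&(S>170)&(V>100),"grn":(H>45)&(H<85)&(S>120)&(V>50)}
    for k,m in masks.items():
        z=np.zeros_like(m);z[y0:y1,x0:x1]=m[y0:y1,x0:x1]
        c,l,st,ce=cv2.connectedComponentsWithStats(z.astype(np.uint8))
        for i in range(1,c):
            if st[i,4]>25:
                dd=np.median(d[l==i]); w=world(n,*ce[i],dd); print(n,k,ce[i].round(1),st[i].tolist(),w.round(1), onplane(n,*ce[i],113).round(1) if k=="red" else "")
    if n=="top":
        # wood corners
        m=(H>10)&(H<25)&(V>150)&(S<160);z=np.zeros_like(m);z[y0:y1,x0:x1]=m[y0:y1,x0:x1]
        q=np.argwhere(z)[:,::-1].astype(np.float32); r=cv2.minAreaRect(q); print("wood",r,[onplane(n,*c,8).round(0).tolist() for c in cv2.boxPoints(r)])
a=cv2.imread("pics/top0.png")[195:300,215:385]; b=cv2.imread("pics/side0.png")[225:345,270:375]
a=cv2.resize(a,None,fx=2.6,fy=2.6,interpolation=2); b=cv2.resize(b,None,fx=3,fy=3,interpolation=2)
o=np.zeros((360,a.shape[1]+b.shape[1],3),np.uint8);o[:a.shape[0],:a.shape[1]]=a;o[:,a.shape[1]:]=b;cv2.imwrite("pics/crop0.png",o)
for u,v in((365,240),(350,187),(340,240),(318,187),(360,170),(414,205)):
    d=np.load("top0.npz")["d"]; print((u,v),world("top",u,v,d[v,u]).round(0))
E
```

```text
top red [331.  226.5] [324, 221, 15, 12, 167] [591.3 -33.7 114.2] [591.5 -33.8 113. ]
top red [327.8 276.8] [321, 270, 15, 14, 186] [468.3 -22.1 114.2] [468.5 -22.1 113. ]
top yel [256.5 235.8] [250, 232, 14, 8, 80] [575.1 149.1 104. ] 
top grn [248.3 259.2] [237, 256, 25, 8, 157] [517.  168.5 107.8] 
wood ((268.93603515625, 252.1480255126953), (93.04147338867188, 70.06854248046875), 3.7313966751098633) [[470.0, 256.0, 8.0], [657.0, 246.0, 8.0], [634.0, -3.0, 8.0], [447.0, 14.0, 8.0]]
side red [298.3 240.1] [293, 235, 12, 11, 120] [589.9 -29.5 111.9] [590.  -27.9 113. ]
side red [343.  238.8] [337, 234, 13, 11, 120] [466.8 -18.9 111.4] [467.1 -16.7 113. ]
side yel [310.1 295.5] [307, 285, 7, 22, 148] [578.6 182.5  96.4] 
side grn [334.8 295.3] [332, 283, 7, 24, 151] [519.  192.2  98.6] 
(365, 240) [ 578. -128.   -1.]
(350, 187) [718. -91.  28.]
(340, 240) [580. -61.  -1.]
(318, 187) [728.  -6.   2.]
(360, 170) [ 745. -115.   82.]
(414, 205) [ 651. -249.   73.]
```

View pics/crop0.png

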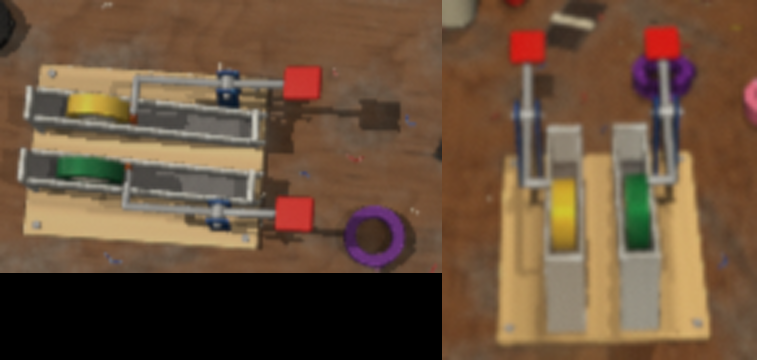

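The crop confirms it. The yellow roll (top 253,236; side 310,295) is in the far lane. That lane's lever runs along its outer side to the far red pad, top (331,226), side (298,240), at world about (591,-32,113) mm. The dark patch beside it is only a shadow. Rack +y points at the robot, so the yellow roll's lever is lever_b. I'll approach at height with the fingers shut.

Emit:
arm_command(
  series=[0,-2.6,-2.4,0,0,0,-5.2,-4.8,0,0,0,-7.8,-7.2,0,0,0,-10.4,-9.6,0,0,0,-13,-12,0,0],
)

```text
clock: 0.52
eef_pos: [255.1, 480.9, 231.0]
tool_rot: [-3.141, -0.0, 2.897]
force: [1.4, -0.0, 0.4]
width: 25.3
gripper_force: 0.0
```

Emit:
arm_command(
  series=[0,-2.6,-2.4,0,0,0,-5.2,-4.8,0,0,0,-7.8,-7.2,0,0,0,-10.4,-9.6,0,0,0,-13,-12,0,0],
)

```text
clock: 0.93
eef_pos: [352.0, 333.1, 231.1]
tool_rot: [-3.141, -0.0, 2.897]
force: [1.1, -0.2, -0.1]
width: -0.2
gripper_force: 0.0
```

Emit:
arm_command(
  series=[0,-2.6,-2.4,0,0,0,-5.2,-4.8,0,0,0,-7.8,-7.2,0,0,0,-10.4,-9.6,0,0,0,-13,-12,0,0],
)

```text
clock: 1.35
eef_pos: [449.1, 185.2, 231.2]
tool_rot: [-3.141, -0.0, 2.897]
force: [-0.2, 0.3, -0.4]
width: -0.1
gripper_force: 0.0
```

Emit:
arm_command(
  series=[0,-2.6,-2.4,0,0,0,-5.2,-4.8,0,0,0,-7.8,-7.2,0,0,0,-10.4,-9.6,0,0,0,-13,-12,0,0],
)

```text
clock: 1.77
eef_pos: [546.1, 37.3, 231.0]
tool_rot: [-3.141, -0.001, 2.897]
force: [0.5, 0.5, 0.3]
width: 0.2
gripper_force: 0.0
```

Emit:
arm_command(
  series=[0,-2,-2,0,0,0,-4,-4,0,0,0,-6.1,-5.8,2,0,0,-6.1,-5.8,5,0,0,-6.1,-5.8,8,0],
)

```text
clock: 2.18
eef_pos: [592.1, -34.8, 150.7]
tool_rot: [-3.141, 0.003, 2.893]
force: [-0.6, 0.3, -0.5]
width: -0.2
gripper_force: 0.0
```

Run:
```python
from h import *
from cell import monitor
p,d=viewer.get_image("side");t,_=viewer.get_image("top")
print(monitor.read_state()["eef_pos"])
a=cv2.resize(p[160:300,250:400],None,fx=3,fy=3); b=cv2.resize(t[195:300,285:385],None,fx=3,fy=3)
o=np.zeros((420,750,3),np.uint8);o[:,:450]=a;o[:315,450:]=b;cv2.imwrite("pics/c1.png",o[:,:,::-1])
```

```text
[586.77533114 -32.22567343 146.60577755]
```

View pics/c1.png

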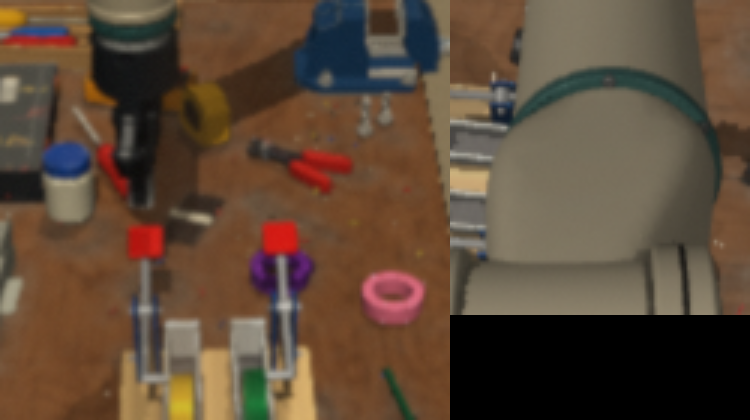

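The fingertip (crop 142,205) is right above the far pad (146,240) and well clear of the near one. Pressing now.

Emit:
arm_command(
  series=[0,0,0,1.5,0,0,0,0,3,0,0,0,0,4,0,0,0,0,5,0,0,0,0,6,0],
)

```text
clock: 2.7
eef_pos: [591.6, -32.3, 91.8]
tool_rot: [-3.142, 0.002, 2.897]
force: [0.5, -2.4, 1.1]
width: -0.3
gripper_force: 1.2
```

Emit:
arm_command(
  series=[0,0,0,0.8,0,0,0,0,1.6,0,0,0,0,2.2,0,0,0,0,2.3,0,0,0,0,2.3,0],
)

```text
clock: 3.12
eef_pos: [591.4, -31.5, 69.5]
tool_rot: [3.14, 0.001, 2.897]
force: [-2.0, 0.7, 13.2]
width: -0.2
gripper_force: 5.8
```

Run:
```python
from h import *
from cell import monitor
p,d=viewer.get_image("side");s=monitor.read_state();print(s["eef_pos"],s["force"],s["clock"])
cv2.imwrite("pics/c2.png",cv2.resize(p[190:350,250:400],None,fx=3.6,fy=3.6)[:,:,::-1])
```

```text
[591.4467257  -31.44621281  69.61213757] [-1.55463441  1.27520548 11.85809627] 3.1667
```

View pics/c2.png

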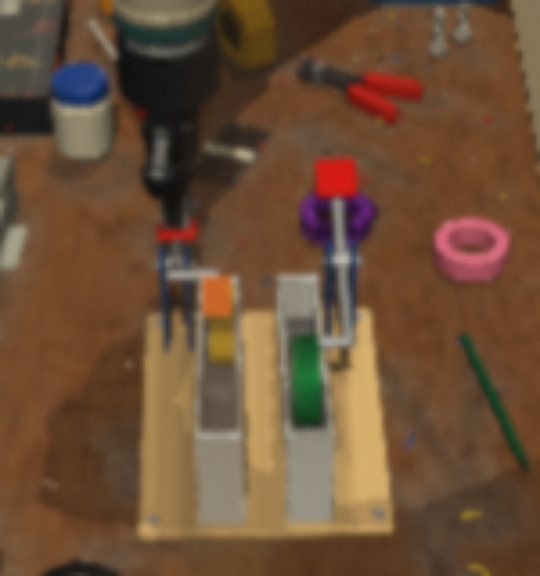

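The pad (crop 177,234) is at its stop with about 12 N. The orange gate (217,295) is up and the yellow roll (221,335) is running down; the green roll (306,380) hasn't moved. I'll hold for a moment, then check.

Emit:
arm_command(
  series=[0,0,0,0,0,0,0,0,0,0,0,0,0,0,0,0,0,0,0,0,0,0,0,0,0],
)

```text
clock: 3.58
eef_pos: [591.4, -31.5, 69.7]
tool_rot: [3.14, 0.001, 2.897]
force: [-2.2, 0.8, 12.0]
width: -0.0
gripper_force: 5.4
```

Emit:
arm_command(
  series=[0,0,0,0,0,0,0,0,0,0,0,0,0,0,0,0,0,0,0,0,0,0,0,0,0],
)

```text
clock: 4.0
eef_pos: [591.4, -31.4, 69.6]
tool_rot: [3.14, 0.001, 2.897]
force: [-1.5, 0.7, 11.6]
width: -0.2
gripper_force: 5.4
```

Run:
```python
from h import *
p,d=viewer.get_image("side")
cv2.imwrite("pics/c3.png",cv2.resize(p[190:350,250:400],None,fx=3.6,fy=3.6)[:,:,::-1])
```

```text
(no output)
```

View pics/c3.png

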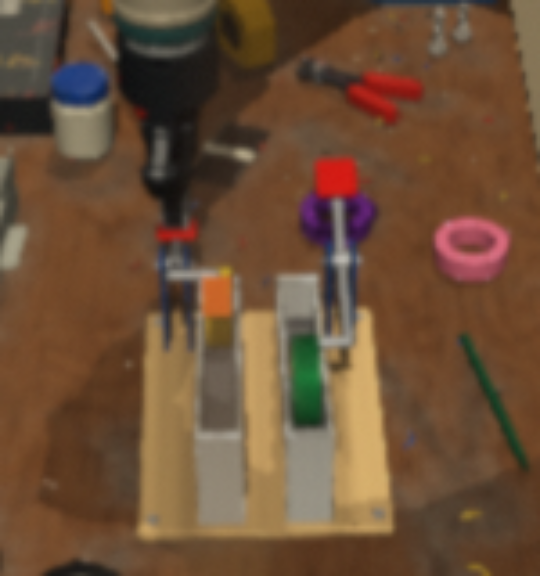

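The roll has run on past the gate to the end stop: its yellow rim shows at (227,272) behind the gate, (217,295). Now I'll let the pad up smoothly and clear off.

Emit:
arm_command(
  series=[0,0,0,-1,0,0,0,0,-2,0,0,0,0,-3,0,0,0,0,-4,0,0,0,0,-5,0],
)

```text
clock: 4.47
eef_pos: [590.8, -31.6, 119.3]
tool_rot: [3.141, -0.0, 2.897]
force: [0.0, -0.0, -0.6]
width: -0.3
gripper_force: 0.0
```

Emit:
arm_command(
  series=[0,0,0,-2,0,0,0,0,-4,0,0,0,0,-7,0,0,0,0,-9,0,0,0,0,-11,0],
)

```text
clock: 4.88
eef_pos: [590.8, -32.2, 230.3]
tool_rot: [3.141, 0.001, 2.897]
force: [0.4, -0.6, -0.4]
width: -0.0
gripper_force: 0.0
```

Emit:
arm_command(
  series=[0,0,-2,0,0,0,0,-5,0,0,0,0,-8,0,0,0,0,-11,0,0,0,0,-13,0,0],
)

```text
clock: 5.3
eef_pos: [557.8, -161.8, 229.0]
tool_rot: [-3.14, -0.0, 2.894]
force: [0.9, -0.5, -0.0]
width: -0.1
gripper_force: 0.0
```

Emit:
arm_command(
  series=[0,0,0,0,0,0,0,0,0,0,0,0,0,0,0,0,0,0,0,0,0,0,0,0,0],
)

```text
clock: 5.72
eef_pos: [559.7, -156.6, 228.3]
tool_rot: [3.141, -0.0, 2.899]
force: [-0.2, 0.8, 0.3]
width: -0.2
gripper_force: 0.0
```

Run:
```python
from h import *
from cell import monitor
p,d=viewer.get_image("side");t,dt=viewer.get_image("top");s=monitor.read_state();print(s["eef_pos"],s["force"],s["clock"])
a=cv2.resize(p[190:350,250:400],None,fx=2.6,fy=2.6); b=cv2.resize(t[195:300,215:345],None,fx=3,fy=3)
o=np.zeros((416,780,3),np.uint8);o[:,:390]=a;o[:315,390:]=b;cv2.imwrite("pics/c4.png",o[:,:,::-1])
```

```text
[ 559.5514508  -157.12773709  228.26942095] [ 0.30529529 -0.34774737  0.40841911] 5.8167
```

View pics/c4.png

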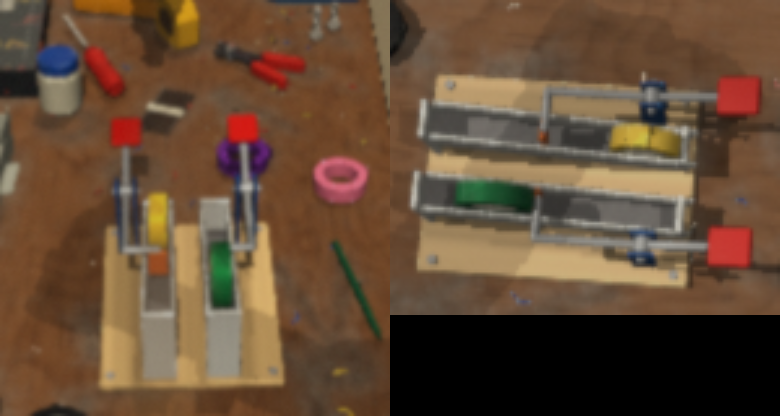

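The yellow roll rests in its bay at the end stop (top crop 645,140) and its gate is shut behind it (543,135). Both pads are up at (739,96) and (730,247), the green roll is still waiting (495,195), and the arm is clear.

```bash
python3 -c "
from cell import workorder; print(workorder.finish_job())"
```

```text
the job is handed in; nothing more can be done
None
```

The yellow tape roll is in its bay with the gate shut behind it, the green roll is still waiting behind its own gate, the arm is clear, and the job was handed in at about 6 s (no verdict was returned).

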